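# Puff of air onto the ring gauge

### The job

Blow the dust off the ring gauge with the air can beside it: push the white nozzle cap of the taller, slimmer can, the one whose bent tube points at the ring gauge, all the way down, keep it down for about half a second, then let it spring back up. Do not press the cap of the shorter, stouter can, and leave the ring gauge lying where it is.

Things in the scene. Friction and masses are not known exactly. Their poses are not given: they have to be found in the camera images.
- duster_cap_top (a point): Centre of the flat top of the tall can's cap, a round white plastic button 40 mm across, 22 mm high, free above, pressed from above with shut fingers. Its top is 165 mm above the desk when up. The can: plain aluminium, 52 mm across, bolted to the desk by a round dark foot 92 mm across. Here z is up, -x the side where the bent nozzle tube leaves.
- duster_cap (a joint): Travel of that cap in m, straight down: 0 up, 0.010 fully down (a solid stop). A spring returns it; the push needed grows from 3 N at the start to 9 N at the bottom.
- ring_gauge: Loose steel ring, 46 mm across, 16 mm high, flat on the desk 100 mm from the tall can's axis; origin at the centre of its underside. Over it ends that can's steel tube (4 mm thick), which moves with the cap: it leaves the cap's side 11 mm below the top, runs out to 70 mm from the axis, then down to its tip 90 mm from the axis and 46 mm above the desk.
- canister_cap_top (a point): Centre of the top of the stout can's cap, not to be pressed: the same white cap, 120 mm above the desk, on a stouter aluminium can, 70 mm across, with the same foot, and a bent tube that points at bare desk. Either can may stand on the left or on the right.
- canister_cap (a joint): Travel of the stout can's cap in m: 0 up, 0.010 fully down, the same spring. It must stay up.
Not all that is in view belongs to the job. Leave any red look-alike of the ring_gauge alone.

How it is judged:
By the outcome, as a careful person would: the job done as asked, in the order asked, and still so for the second after the job is handed in, with the robot touching nothing.
It also fails if it takes over 26 s, if anything falls off the work surface, if the arm or the gripper's body presses on something with over 40 N, if the wrist force passes 120 N, or if a joint passes its speed limit or range.

### The arm

A 6-joint arm with a two-finger parallel gripper is mounted at the origin on a cart in front of the work surface, level with it; the furniture and walls round the work are solid. World frame = base frame: x ahead of the robot, y to its left, z up, the work surface at z = 0. Lengths are in m, angles in rad, forces in N, time in s.
With the tool pointing down it reaches from about 0.225 to 0.875 m from the base axis. Payload 3.4 kg.
Tool frame: the origin (TCP) lies at the very end of the fingers, on their centre line; the grasp point (between the pads) lies 19 mm behind it (grip_depth is the distance from the TCP to the grasp point, in m); x points along the fingers, z is the direction in which the jaws open and shut, and the axes are right-handed (so a half turn about x gives the same grasp; the last joint's range is limited). The gripper opens to 85 mm and grips with 20 to 120 N. Pads are 22 mm wide; open, the fingers measure 114 mm over their backs; the gripper's body (76 mm by 85 mm) begins 54 mm behind the grasp point. The pads swing forward as they close: fully open they stand 13 mm farther back than shut.
Start: joints at [-0.121, 0.276, 1.505, -0, 1.361, -0.121], TCP at [0.575, -0, 0.231] pointing down, gripper open.
Joint ranges: [-2.89, 2.89], [-0.75, 2.08], [0.22, 2.7], [-1.18, 4.32], [0.11, 2.71], [-2.7, 2.7]. Speed limits (rad/s): [2.57, 2.57, 3.14, 3.14, 3.14, 3.14].

### API

Orientations are given as a unit quaternion [w, x, y, z].
In Python, from rig import get_state, get_image, sign_off, grip_depth gives the robot as it stands. The module is installed in compiled form; this text tells all that it offers.
- The arm moves only by the tool arm_command, never from a script. Its argument "series" is a list of rows, each an object with "dp": the shift along the tool's x, y, z scaled (see below), a list of three; "angular": the turn, a rotation vector about the tool's x, y, z scaled (see below), a list of three; "gripper": the finger opening in mm, from 0 to 85.4. A call has exactly 8 rows; each row shifts and turns the pose as measured when the row begins, along the tool's axes as they then stand; what a row does not reach is not made up. The controller multiplies each number of a shift by 0.12 m and each number of a turn by 90 degrees. A row lasts 1/8 s, in which the tool goes at most 62.5 mm and 10.7 degrees, less where a joint would pass 70% of its speed; a pose out of reach is approached as far as the arm can. A call with a number of a shift or a turn outside -1 to 1 is refused whole. A call with a gripper value outside its range is refused whole. The fingers move at their own pace and stop on an object; "grip_force" is the grip in N (left out, the last holds). Time passes only in rows, so rows that do not move let the fingers close, or fill a call up. It gives the time, the measured TCP pose, the force and the opening at its end, in the units of the state.
- get_state(): the state, without advancing time (a new reading comes with each control period).
- get_image(name): name is "scene" or "side" or "wrist"; returns a dict with "image" (384x512x3 uint8, blue, green, red), "depth" (384x512 float32, m along the optical axis (not along the pixel's ray), 0 where there is no reading), "mtx" (3x3 intrinsics, pixels), "view" (4x4, takes a point from world to camera coordinates); the wrist camera has in their place "mount" (4x4, takes a point from camera to tool coordinates, whose origin is the TCP and whose axes are the tool frame's). Camera axes: x right, y up, looking along -z (the intrinsics and any distortion apply to the point x, -y, -z); pixel columns grow to the right and rows downward; lengths in m; the calibration is good to about 2 mm. A picture is of the moment at which its call begins: read the wrist's pose just before it.
- sign_off(): hands the job in, once; it reports no verdict.
The state is a dict: "clock": time; "qpos": joint angles; "qd": joint speeds; "effort": joint torques, N m; "position": TCP position; "ee_rot": TCP orientation; "contact_force": force on the tool from outside, world axes, zero at the start; "moment": the same for the moment, N m; "width": finger opening in m.
Only numpy, scipy, OpenCV 4.12 (cv2) and the standard library are available. Lean on these libraries where they do the work, as an engineer would, in place of code of your own. Each camera call takes 0.05 s, during which the arm holds its last target. There are 200 camera calls.

## Working session

There is one attempt and no reset: what is moved stays moved. The work goes in short steps, Python scripts to look and compute and a tool call to move; the robot and the scene stay as the last step left them, time stands still between calls to the robot, and variables do not carry over. Pictures are saved under pics/ and viewed, about 8 in all and at most 12, crops included, and the job is handed in when it is done.

Besides the shell and the picture viewer there is one more tool, called after "Call:" by a JSON object that holds its "name" and its "arguments". arm_command: Moves the arm, as the interface text tells. Its arguments: {"type":"object","properties":{"series":{"type":"array","items":{"type":"object","properties":{"dp":{"type":"array","items":{"type":"number"}},"angular":{"type":"array","items":{"type":"number"}},"gripper":{"type":"number"}}}},"grip_force":{"type":"number"}},"required":["series"]}

```bash
mkdir -p pics
python3 - <<'E'
from rig import *
import cv2,numpy as np
s=get_state();print(s, grip_depth)
a=get_image("scene");b=get_image("side")
np.savez("v.npz",**{k+n:v for n,d in(("0",a),("1",b)) for k,v in d.items()})
print(a["mtx"],a["view"],b["view"],a.keys())
cv2.imwrite("pics/a.png",a["image"]);cv2.imwrite("pics/b.png",b["image"])
E
```

```text
{'clock': 0.0, 'qpos': array([-1.20999755e-01,  2.76600100e-01,  1.50613090e+00, -3.11146765e-06,
        1.36069367e+00, -1.20997117e-01]), 'qd': array([ 0.00046268, -0.00187776, -0.00015477, -0.00232162, -0.00104827,
       -0.00012199]), 'effort': array([ 6.20495921e-04, -4.16768074e+01, -2.45808578e+01, -1.52056768e-04,
        1.11346930e-02,  1.69860516e-05]), 'position': array([5.74475050e-01, 5.74652589e-05, 2.30437687e-01]), 'ee_rot': array([7.06463373e-01, 7.78159948e-05, 7.07749596e-01, 7.64116708e-05]), 'contact_force': array([ 0.9218171 ,  0.55596239, -0.24371687]), 'moment': array([-0.02794476,  0.05953792, -0.02986894]), 'width': 0.08547315666257363} 0.0187
[[398.52760859   0.         262.00456896]
 [  0.         398.52760859 187.77905404]
 [  0.           0.           1.        ]] [[ 0.79996862 -0.60001756  0.0053985  -0.40719972]
 [ 0.41852879  0.56440204  0.71153636 -0.2173153 ]
 [-0.42998123 -0.56694733  0.70262854 -0.80647806]
 [ 0.          0.          0.          1.        ]] [[-0.99389326 -0.10998433 -0.00892428  0.44429698]
 [ 0.06111217 -0.61597872  0.78538877 -0.20224213]
 [-0.09187762  0.78004722  0.61893847 -0.81919024]
 [ 0.          0.          0.          1.        ]] dict_keys(['image', 'depth', 'mtx', 'view'])
```

View pics/a.png

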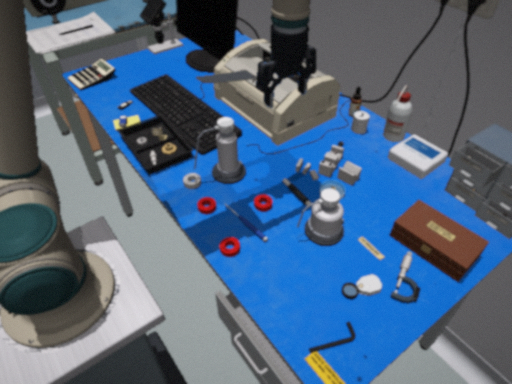

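View pics/b.png

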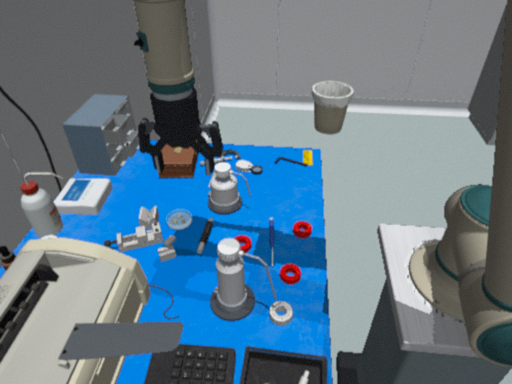

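The scene view shows a slim can with its cap at (225,127) and its tube over the steel ring at (192,181). It also shows a stout can with its cap at (330,193). In the side view the caps are at (230,250) and (222,175). Next I'll locate both caps and the surroundings from depth.

```bash
cat > h.py <<'E'
import numpy as np,cv2
def cloud(d,n):
    D=d["depth"+n];K=d["mtx"+n];V=d["view"+n]
    v,u=np.mgrid[:384,:512]
    p=np.stack([(u-K[0,2])/K[0,0]*D,-(v-K[1,2])/K[1,1]*D,-D],-1)
    w=(p-V[:3,3])@V[:3,:3]; w[D==0]=np.nan; return w
E
python3 - <<'E'
from h import *
d=np.load("v.npz")
seeds={"0":[("tall",225,127),("stout",330,193),("ring",192,181)],"1":[("tall",230,250),("stout",222,175),("ring",281,312)]}
for n in "01":
    W=cloud(d,n);im=d["image"+n]
    for nm,u,v in seeds[n]:
        w=W[v-22:v+23,u-22:u+23].reshape(-1,3);w=w[~np.isnan(w[:,0])]
        if nm=="ring": k=(w[:,2]>.011)&(w[:,2]<.022)
        else:
            h=.165 if nm=="tall" else .12
            k=abs(w[:,2]-h)<.004
        p=w[k]
        if len(p):
            c,r=cv2.minEnclosingCircle(p[:,:2].astype(np.float32)); print(n,nm,len(p),np.median(p,0).round(4),np.round(c,4),round(r,4))
        else: print(n,nm,"none",np.percentile(w[:,2],[5,50,95,99]))
# surroundings tall: max height per 3cm cell
P=np.concatenate([cloud(d,n).reshape(-1,3) for n in"01"]);P=P[~np.isnan(P[:,0])]
xs=np.arange(.25,.75,.04);ys=np.arange(.5,-.3,-.04)
print("x",xs.round(2))
for y in ys:
    print(round(y,2),[int(1000*np.max(q,initial=0)) for q in [P[(abs(P[:,0]-x)<.02)&(abs(P[:,1]-y)<.02),2] for x in xs]])
a=cv2.resize(d["image0"][100:260,160:370],None,fx=3,fy=3);cv2.imwrite("pics/c.png",a)
E
```

```text
0 tall 140 [0.4762 0.1037 0.1652] [0.4781 0.1041] 0.0209
0 stout 213 [ 0.5423 -0.1954  0.1201] [ 0.5436 -0.1937] 0.0206
0 ring 274 [0.3743 0.1157 0.016 ] [0.3747 0.1214] 0.1023
1 tall 322 [0.4784 0.1073 0.1655] [0.4786 0.105 ] 0.0208
1 stout 136 [ 0.5451 -0.1915  0.1205] [ 0.5456 -0.1936] 0.0214
1 ring 336 [0.3798 0.1297 0.0165] [0.38   0.1269] 0.0235
x [0.25 0.29 0.33 0.37 0.41 0.45 0.49 0.53 0.57 0.61 0.65 0.69 0.73]
0.5 [0, 4, 22, 21, 8, 20, 22, 23, 25, 5, 6, 3, 136]
0.46 [0, 11, 24, 12, 4, 20, 22, 23, 25, 12, 4, 0, 151]
0.42 [0, 31, 30, 31, 29, 30, 22, 24, 25, 18, 127, 148, 158]
0.38 [0, 30, 17, 15, 18, 32, 22, 25, 25, 20, 127, 144, 150]
0.34 [0, 29, 18, 15, 20, 31, 20, 24, 25, 19, 148, 146, 144]
0.3 [0, 30, 18, 19, 19, 30, 21, 182, 173, 164, 154, 146, 143]
0.26 [0, 32, 20, 17, 31, 31, 21, 182, 174, 164, 154, 145, 145]
0.22 [0, 31, 30, 31, 30, 31, 21, 23, 24, 21, 125, 145, 144]
0.18 [0, 4, 4, 4, 4, 3, 4, 4, 9, 8, 126, 146, 144]
0.14 [0, 4, 4, 51, 148, 166, 167, 12, 13, 8, 126, 146, 156]
0.1 [0, 4, 4, 19, 155, 167, 168, 27, 4, 6, 122, 144, 155]
0.06 [0, 4, 19, 20, 4, 27, 119, 8, 555, 5, 3, 4, 7]
0.02 [0, 3, 18, 19, 9, 4, 348, 548, 551, 548, 349, 4, 3]
-0.02 [0, 4, 5, 3, 10, 19, 348, 541, 466, 457, 349, 38, 37]
-0.06 [0, 4, 3, 3, 13, 19, 19, 3, 19, 3, 36, 41, 38]
-0.1 [0, 4, 19, 19, 14, 3, 4, 4, 18, 16, 15, 38, 39]
-0.14 [0, 4, 19, 17, 15, 4, 4, 74, 61, 17, 16, 39, 37]
-0.18 [0, 4, 4, 4, 3, 3, 110, 123, 122, 22, 3, 3, 4]
-0.22 [0, 4, 3, 4, 3, 4, 75, 122, 122, 25, 4, 4, 3]
-0.26 [0, 4, 4, 4, 3, 4, 3, 3, 3, 4, 3, 5, 4]
```

View pics/c.png

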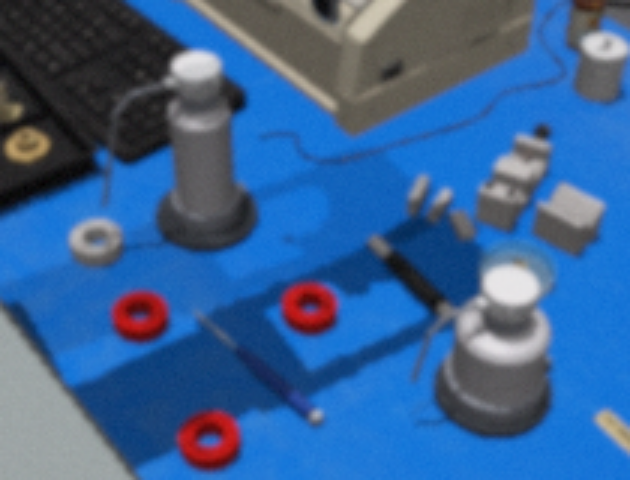

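The crop confirms it. The slim can (cap crop (195,70)) is the tall one, with its top at z=0.165 and its tube ending over the steel ring at (97,240). The stout can (cap crop (512,285), z=0.120) points at bare desk. The target is (0.478, 0.1045). I'll move over it while shutting the fingers.

Call:
{"name": "arm_command", "arguments": {"series": [{"dp":[0,0.22,-0.2],"angular":[0,0,0],"gripper":0},{"dp":[0,0.22,-0.2],"angular":[0,0,0],"gripper":0},{"dp":[0,0.22,-0.2],"angular":[0,0,0],"gripper":0},{"dp":[0,0.2,-0.2],"angular":[0,0,0],"gripper":0},{"dp":[0,0,0],"angular":[0,0,0],"gripper":0},{"dp":[0,0,0],"angular":[0,0,0],"gripper":0},{"dp":[0,0,0],"angular":[0,0,0],"gripper":0},{"dp":[0,0,0],"angular":[0,0,0],"gripper":0}], "grip_force": 40}}

```text
clock: 1.1
position: [0.4762, 0.1043, 0.2275]
ee_rot: [0.705, 0.001, 0.709, -0.001]
contact_force: [0.3, -0.4, -0.1]
width: 0.0003
```

Call:
{"name": "arm_command", "arguments": {"series": [{"dp":[0.12,0,0.015],"angular":[0,0,0],"gripper":0},{"dp":[0.12,0,0],"angular":[0,0,0],"gripper":0},{"dp":[0.1,0,0],"angular":[0,0,0],"gripper":0},{"dp":[0.06,0,0],"angular":[0,0,0],"gripper":0},{"dp":[0,0,0],"angular":[0,0,0],"gripper":0},{"dp":[0,0,0],"angular":[0,0,0],"gripper":0},{"dp":[0,0,0],"angular":[0,0,0],"gripper":0},{"dp":[0,0,0],"angular":[0,0,0],"gripper":0}]}}

```text
clock: 2.1
position: [0.4783, 0.1035, 0.1754]
ee_rot: [0.704, 0.001, 0.71, -0.002]
contact_force: [0.3, -0.7, 0.5]
width: -0.0002
```

Run:
```python
from rig import *
import cv2
s=get_state();print(s["position"],s["contact_force"])
b=get_image("side")["image"];a=get_image("scene")["image"]
cv2.imwrite("pics/d.png",cv2.hconcat([cv2.resize(b[180:330,170:310],(373,400)),cv2.resize(a[70:200,160:290],(400,400))]))
```

```text
[0.47831114 0.1035168  0.1754421 ] [ 0.32730908 -0.66717869  0.51094836]
```

View pics/d.png

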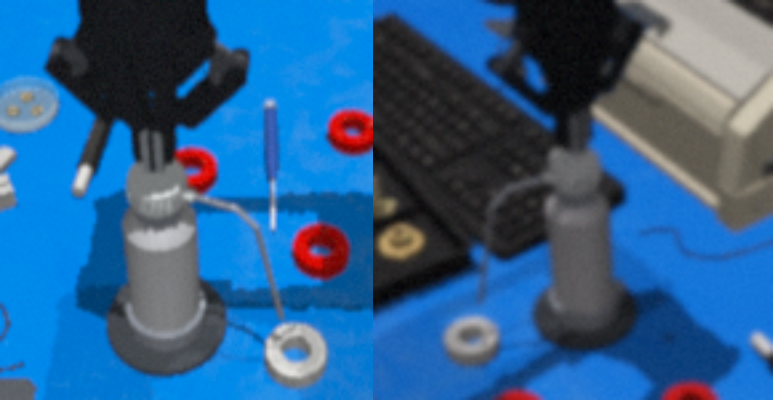

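Both views show the shut fingers centred about 10 mm above the cap. I'll press in small steps.

Call:
{"name": "arm_command", "arguments": {"series": [{"dp":[0.03,0,0],"angular":[0,0,0],"gripper":0},{"dp":[0.03,0,0],"angular":[0,0,0],"gripper":0},{"dp":[0.02,0,0],"angular":[0,0,0],"gripper":0},{"dp":[0.02,0,0],"angular":[0,0,0],"gripper":0},{"dp":[0.02,0,0],"angular":[0,0,0],"gripper":0},{"dp":[0.02,0,0],"angular":[0,0,0],"gripper":0},{"dp":[0.02,0,0],"angular":[0,0,0],"gripper":0},{"dp":[0.02,0,0],"angular":[0,0,0],"gripper":0}]}}

```text
clock: 3.2
position: [0.4784, 0.1035, 0.1557]
ee_rot: [0.705, 0.001, 0.709, -0.002]
contact_force: [-3.2, -0.6, 9.2]
width: -0.0005
```

Force is 9.2 N at z=0.1557, so the cap is at or just short of the stop. I'll wait briefly, then press firmly onto the stop.

Call:
{"name": "arm_command", "arguments": {"series": [{"dp":[0,0,0],"angular":[0,0,0],"gripper":0},{"dp":[0,0,0],"angular":[0,0,0],"gripper":0},{"dp":[0,0,0],"angular":[0,0,0],"gripper":0},{"dp":[0.02,0,0],"angular":[0,0,0],"gripper":0},{"dp":[0.02,0,0],"angular":[0,0,0],"gripper":0},{"dp":[0.02,0,0],"angular":[0,0,0],"gripper":0},{"dp":[0.02,0,0],"angular":[0,0,0],"gripper":0},{"dp":[0.02,0,0],"angular":[0,0,0],"gripper":0}]}}

```text
clock: 4.2
position: [0.4784, 0.1035, 0.1549]
ee_rot: [0.708, 0.001, 0.707, -0.001]
contact_force: [-5.2, -0.9, 17.2]
width: 0.0
```

At 17 N and z=0.1549, with five push rows giving no further travel, the cap is on the solid stop. I'll hold one more row, then lift straight off.

Call:
{"name": "arm_command", "arguments": {"series": [{"dp":[0.02,0,0],"angular":[0,0,0],"gripper":0},{"dp":[-0.06,0,0],"angular":[0,0,0],"gripper":0},{"dp":[-0.1,0,0],"angular":[0,0,0],"gripper":0},{"dp":[-0.15,0,0],"angular":[0,0,0],"gripper":0},{"dp":[-0.15,0,0],"angular":[0,0,0],"gripper":0},{"dp":[-0.15,0,0],"angular":[0,0,0],"gripper":0},{"dp":[-0.1,0,0],"angular":[0,0,0],"gripper":0},{"dp":[0,0,0],"angular":[0,0,0],"gripper":0}]}}

```text
clock: 5.2
position: [0.4781, 0.1036, 0.2432]
ee_rot: [0.708, 0.001, 0.706, -0.001]
contact_force: [-0.4, 1.1, 0.3]
width: 0.0001
```

Run:
```python
from rig import *
from h import *
s=get_state();print(s["clock"],s["position"],s["contact_force"])
d={k+n:v for n,g in(("0",get_image("scene")),("1",get_image("side"))) for k,v in g.items()}
for n,L in {"0":[("tall",225,127,.165),("stout",330,193,.12)],"1":[("tall",230,250,.165),("stout",222,175,.12),("ring",281,312,.0165)]}.items():
    W=cloud(d,n)
    for nm,u,v,h in L:
        w=W[v-22:v+23,u-22:u+23].reshape(-1,3);p=w[abs(w[:,2]-h)<.005]
        print(n,nm,len(p),np.median(p,0).round(4),np.round(cv2.minEnclosingCircle(p[:,:2].astype(np.float32)),4) if 0 else cv2.minEnclosingCircle(p[:,:2].astype(np.float32)))
cv2.imwrite("pics/e.png",d["image1"])
```

```text
5.2 [0.47808325 0.10357988 0.24323285] [-0.42900646  1.1071396   0.28186323]
0 tall 150 [0.4749 0.1018 0.1652] ((0.47708719968795776, 0.10521326959133148), 0.020716246217489243)
0 stout 214 [ 0.5422 -0.1958  0.1198] ((0.544331967830658, -0.19430428743362427), 0.02106456272304058)
1 tall 327 [0.4785 0.1075 0.1654] ((0.47853708267211914, 0.1058473065495491), 0.020823154598474503)
1 stout 0 [nan nan nan] ((0.0, 0.0), 0.0)
1 ring 333 [0.3798 0.1299 0.0164] ((0.3798455595970154, 0.12733085453510284), 0.023635361343622208)
  return _methods._mean(a, axis=axis, dtype=dtype,
  ret = um.true_divide(
```

View pics/e.png

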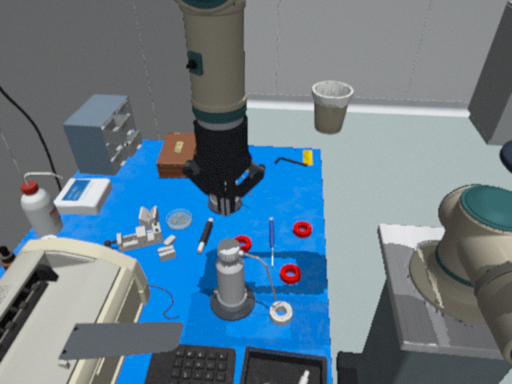

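The side view shows the cap back up at (229,248), the ring unmoved at (280,312) and the gripper clear of everything. The stout can is hidden behind the gripper here, but the scene camera shows its cap up.

```bash
python3 -c "from rig import *; print(sign_off())"
```

```text
the job is handed in; nothing more can be done
None
```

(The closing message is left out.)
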